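Load a type block into the laser engraver through its light flap

ROBOT

A 6-joint arm with a two-finger parallel gripper is mounted at the origin on a cart in front of the work surface, level with it; the furniture and walls round the work are solid. World frame = base frame: x ahead of the robot, y to its left, z up, the work surface at z = 0. Lengths are in m, angles in degrees, forces in N, time in s.
With the tool pointing down it reaches from about 0.35 to 0.925 m from the base axis. Payload 6.4 kg.
Tool frame: the origin (TCP) lies midway between the tips of the shut fingers; the grasp point (between the pads) lies 19 mm behind it (bot.grip_point_offset is the distance from the TCP to the grasp point, in m); x points along the fingers, y is the direction in which the jaws open and shut, and the axes are right-handed (so a half turn about x gives the same grasp; the last joint's range is limited). The gripper opens to 94 mm and grips with 3 to 60 N. Pads are 16 mm wide; open, the fingers measure 119 mm over their backs; the gripper's body (75 mm by 177 mm) begins 78 mm behind the grasp point.
Start: joints at [-82.855, 14.043, 89.255, -0, 76.702, -9.975], TCP at [0.191, -0.621, 0.205] pointing down, gripper open.
Joint ranges: [-179.41, 179.41], [-58.25, 129.5], [7.25, 145.43], [-54.29, 234.29], [11.92, 165.04], [-157.13, 157.13]. Speed limits (degrees/s): [147.25, 147.25, 180, 180, 180, 180].

INTERFACE

Orientations are given as [roll, pitch, yaw] about the fixed x, y, z axes, in that order (R = Rz(yaw) Ry(pitch) Rx(roll)).
In Python, from rig import bot, capture, find_in gives the robot as it stands. Calls block until the motion is done:
- bot.move_to(position, orientation): joint-space move of the TCP to a pose.
- bot.move_linear(position, speed=0.15, ori=None, guard=None): straight line of the TCP; ori=None keeps the orientation; speed is the mean speed in m/s. With guard (N) it stops when the force on the tool has changed by that much, and returns True; else False.
- bot.move_j(angles): joint-space move.
- bot.grip(opening): finger opening in m; the grip force is fixed at half the most; returns when the fingers have stopped.
- bot.hold(seconds).
- bot.inverse_kinematics(position, orientation): joint angles nearest the present ones, or None.
- capture(name): name is "scene" or "top" or "wrist"; returns a dict with "frame" (420x560x3 uint8, red, green, blue), "fx", "fy", "cx", "cy" (pixels), "xyz" and "attitude" of the camera in the world. Camera axes: x right, y down, z forward; pixel columns grow to the right and rows downward; lengths in m; the calibration is good to about 2 mm. A picture is of the moment at which its call begins. There is no depth.
A pose or a line that the arm cannot do raises bot.Unreachable and nothing moves.
- bot.sign_off(): hands the job in, once; it reports no verdict.
Trained networks look in a picture, given as the dict that the camera call returned (one of the last four; its "shot" number tells which), for a name from the list of things; names that differ only in an ending like _2 or _b are one class to them, and where a whole thing is asked for, a point or a joint stands for the part that bears it (a point fixed in the world has none). Each returns a list of dicts, best first, with "p" (0 to 1); they miss things now and then, are a little off and sometimes report something else, mostly with a low value. They report only what shows in the picture. A call takes as long as a camera call. They do not tell look-alikes from the thing itself.
- find_in(picture, label): "bbox" ([centre column, centre row, width, height] in pixels, round what is visible of it).
Readings, each from a call of its own:
- bot.get_time_s(): time.
- bot.get_qpos(): joint angles.
- bot.get_dq(): joint speeds.
- bot.get_tau(): joint torques, N m.
- bot.get_ee_pos(): TCP position.
- bot.get_orientation(): TCP orientation.
- bot.get_wrist_force(): force on the tool from outside, world axes, zero at the start.
- bot.get_wrist_torque(): the same for the moment, N m.
- bot.get_finger_gap(): finger opening in m.
Only numpy, scipy, OpenCV 4.12 (cv2) and the standard library are available. Lean on these libraries where they do the work, as an engineer would, in place of code of your own. Each camera call takes 0.05 s, during which the arm holds its last target.

TASK

Load the wooden type block into the little laser engraver: lay it letter up between the rails in front of the flap, then push the feed slide all the way in so that it drives the block through the sprung light flap to the stop inside. Draw the slide all the way back again so that the flap shuts behind the block, and leave the other things on the bench where they are.

Things in the scene. Friction and masses are not known exactly. Their poses are not given: they have to be found in the camera images.
- engraver: Bench-top laser engraver, fixed (sizes in mm). Origin on the worktop under the flap; x is the feed direction (into the housing), y left of it, z up. An aluminium bed, 80 wide, top at z = 22, runs from x = -225 through the mouth; on it two rails 6 high, inner faces at y = +-28. The grey housing with amber window covers x = -4 to 154, y = +-67, up to z = 107; a spigot behind reaches x = 182.
- mouth (a point): Middle of the sill of the mouth in the housing's front wall (engraver x = 0, y = 0, on the bed, z = 22). The opening is 60 wide and 40 high; a steel rim round it stands out 10 towards the bay (y = +-34, up to z = 67).
- work_stop (a point): Face of the stop inside the housing, on the bed (engraver x = 101.5, y = 0, z = 22); the stop is 56 wide and 20 high. The slide fully in leaves the block's front at it.
- bay (a point): Middle of the loading bay, on top of the bed between the rails (engraver x = -45, y = 0, z = 22): lay the block with its underside centred about here. A 50 mm block then has 20 mm to the flap and 10 to 30 mm to the nose of the slide.
- slide_grip (a point): Point to hold on the feed slide's upright black grip, a tab 14 thick (along the feed) and 30 wide (across it); its top is 13 above this point and it stands free for 37 below it. The point is 74 above the worktop, on the feed axis, at engraver x = -205 with the slide fully back and -55 fully in.
- feed_slide (a joint): Travel of the feed slide in m along the engraver's x: 0 fully back, 0.15 fully in. Its steel nose (44 wide, 16 high like the bar behind it, face 105 ahead of the grip's middle) is at engraver x = -100 fully back, +50 fully in. About 1.5 N of friction; it stays where it is left and starts up to 20 mm in.
- light_flap (a joint): Angle of the black light flap in rad: 0 shut, up to 1.5. It hangs in the mouth from a hinge 39.5 above the bed (58 wide, 37 long), swings inward only; a light spring shuts it (a few N to push open). It lies on whatever is in the mouth, block or slide, and shuts once the block's rear is 36 or more past the mouth and the slide is drawn out.
- type_block: Wooden printing letter block, 50 x 45 x 24 (its x, y, z), about 50 g, a letter on its top face; origin at the centre of its underside, z up through the letter face. Lies loose on the worktop, letter up, to one side of the engraver's bed. Either way round or a quarter turn fits between the rails.
- eraser: Bystander: eraser in a card sleeve, 22 x 52 x 12, lying flat on the worktop on the other side of the bed from the block.
- tape_measure: Bystander: pocket tape measure, 35 x 93 x 61 high, standing on the worktop to the left of the housing.
- screw_tin: Bystander: round open tin of screws, 86 across, 28 high, on the worktop to the right of the housing.
Not all that is in view belongs to the job. Of the things shaped like the type_block, the wooden one is meant.

How it is judged (in metres and radians):
On the way, in this order (a step that is already met when the one before it is completed fails the run):
1. the block lies on the bed between the rails, in front of the flap (x of type_block in the frame of engraver between -0.085 and -0.018 m and y of type_block in the frame of engraver between -0.01 and 0.01 m and z of type_block in the frame of engraver between 0.018 and 0.027 m), for 0.2 s.
2. the block is in the mouth and holds the flap open (value of joint light_flap above 0.6 rad and x of type_block in the frame of engraver between -0.02 and 0.06 m), for 0.05 s.
At the end, for the whole second after the job is handed in: The block rests letter up on the bed inside the housing, its front within 8 mm of the stop and its centre within 10 mm of the feed axis; the flap is shut (under 0.08 rad) and the feed slide is back within 12 mm of its rear end (x of type_block in the frame of engraver between 0.068 and 0.082 m and y of type_block in the frame of engraver between -0.01 and 0.01 m and z of type_block in the frame of engraver between 0.018 and 0.027 m and angle between type_block's own z axis and vertical below 0.12 rad and value of joint light_flap below 0.08 rad and value of joint feed_slide below 0.012 m and linear speed of type_block below 0.02 m/s); the robot touches nothing.
It fails at once if the eraser is shifted by more than 30 mm (distance of eraser from where it was at the start of the episode above 0.03 m).
It fails at once if the tape measure is shifted by more than 30 mm (distance of tape_measure from where it was at the start of the episode above 0.03 m).
It fails at once if the screw tin is shifted by more than 30 mm (distance of screw_tin from where it was at the start of the episode above 0.03 m).
It also fails if it takes over 58 s, if anything falls off the work surface, if the arm or the gripper's body presses on something with over 40 N, if the wrist force passes 120 N, or if a joint passes its speed limit or range.

## Working session

There is one attempt and no reset: what is moved stays moved. The work goes in short steps, each a Python script; the robot and the scene stay as the last script left them, time stands still between calls to the robot, and variables do not carry over. Pictures are saved under pics/ and viewed, and the job is handed in when it is done.

```bash
ls; mkdir -p pics; python3 - <<'E'
from rig import bot,capture,find_in
import cv2
print(bot.get_time_s())
for n in ("scene","top","wrist"):
    c=capture(n); cv2.imwrite(f"pics/a_{n}.png",c["frame"][:,:,::-1])
    print(n,{k:v for k,v in c.items() if k!="frame"})
    for l in ("type_block","engraver","slide_grip","eraser","tape_measure","screw_tin"):
        print(l,[(round(d["p"],2),[round(float(x)) for x in d["bbox"]]) for d in find_in(c,l)[:4]])
E
```

```text
pics
0.0
scene {'fx': 484.82406357350624, 'fy': 484.82406357350624, 'cx': 280.894509510661, 'cy': 213.08090300270305, 'xyz': array([ 0.30058831, -0.46082988,  0.84749491]), 'attitude': array([-142.09134915,   -0.18881598,  -33.03539371]), 'shot': 1}
type_block [(0.97, [200, 224, 28, 28]), (0.95, [276, 222, 28, 25]), (0.92, [241, 245, 33, 35]), (0.65, [248, 193, 29, 24])]
engraver [(0.71, [318, 251, 195, 153])]
slide_grip [(0.94, [261, 293, 64, 57])]
eraser [(0.83, [333, 341, 30, 23])]
tape_measure [(0.82, [304, 188, 26, 32]), (0.35, [315, 253, 192, 154])]
screw_tin [(0.74, [393, 292, 46, 46])]
top {'fx': 396.49661045901456, 'fy': 396.49661045901456, 'cx': 282.4181645965817, 'cy': 208.41019947341047, 'xyz': array([0.48898778, 0.04891662, 0.92075537]), 'attitude': array([-172.78282908,    0.34006005,  -91.27019498]), 'shot': 2}
type_block [(0.87, [233, 256, 24, 22]), (0.87, [227, 199, 28, 18]), (0.75, [272, 195, 21, 23]), (0.58, [276, 286, 26, 24])]
engraver [(0.6, [331, 185, 72, 187])]
slide_grip [(0.8, [336, 246, 27, 55])]
eraser [(0.69, [338, 246, 27, 57]), (0.29, [387, 152, 36, 37])]
tape_measure [(0.68, [260, 150, 39, 20])]
screw_tin [(0.59, [388, 152, 40, 35])]
wrist {'fx': 328.89853991490014, 'fy': 328.89853991490014, 'cx': 279.1463828064606, 'cy': 211.53860260335622, 'xyz': array([ 0.254965  , -0.60178984,  0.38460787]), 'attitude': array([ 1.66768783e+02, -3.24541234e-02, -7.28519944e+01]), 'shot': 3}
type_block []
engraver []
slide_grip []
eraser []
tape_measure []
screw_tin []
```

View pics/a_scene.png

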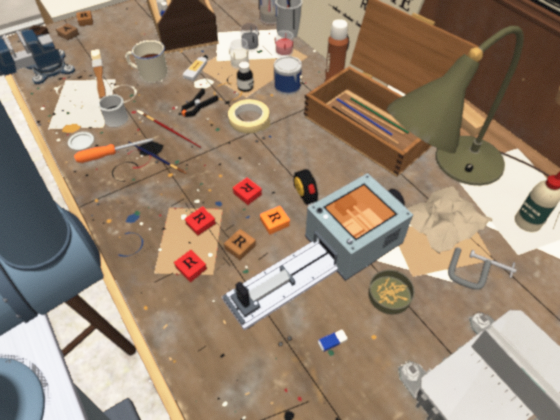

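View pics/a_top.png

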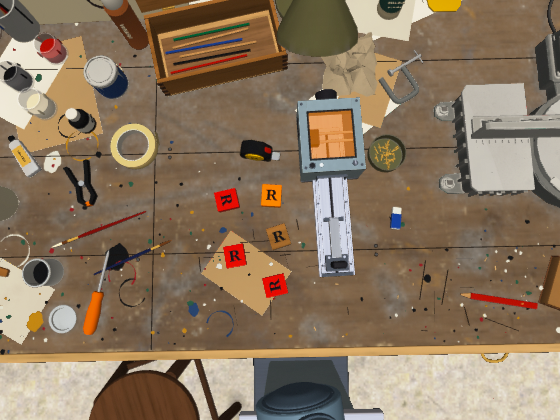

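Candidates for the block in the top view: red at (227,200), (235,256) and (275,286), orange at (271,195), and brown at (278,236). The brown one looks wooden, so I'll check it in close crops.

```bash
cat > h.py <<'E'
from rig import bot,capture,find_in
import numpy as np,cv2
from scipy.spatial.transform import Rotation as R
def ray(c,u,v):
    d=np.array([(u-c["cx"])/c["fx"],(v-c["cy"])/c["fy"],1.])
    return R.from_euler('xyz',c["attitude"],degrees=True).apply(d)
def px2w(c,u,v,z):
    d=ray(c,u,v); o=np.array(c["xyz"]); return o+d*(z-o[2])/d[2]
def w2px(c,p):
    q=R.from_euler('xyz',c["attitude"],degrees=True).inv().apply(np.array(p)-c["xyz"])
    return np.array([c["fx"]*q[0]/q[2]+c["cx"],c["fy"]*q[1]/q[2]+c["cy"]])
E
python3 - <<'E'
from h import *
c=capture("top"); s=capture("scene")
a=cv2.resize(c["frame"][180:300,205:365],None,fx=5,fy=5,interpolation=cv2.INTER_CUBIC)
b=cv2.resize(s["frame"][170:330,170:350],None,fx=4,fy=3.7,interpolation=cv2.INTER_CUBIC)
cv2.imwrite("pics/b_top.png",a[:,:,::-1]); cv2.imwrite("pics/b_sc.png",b[:,:,::-1])
print(px2w(c,278,236,.024),px2w(s,240,240,.024))
for uv,z in [((336,262),.087),((317,178),.028),((354,177),.028),((320,276),.022),((355,274),.022)]: print(uv,px2w(c,*uv,z))
E
```

```text
[0.54003184 0.06309644 0.024     ] [0.54324901 0.06209919 0.024     ]
(336, 262) [ 0.4796436  -0.05752998  0.087     ]
(317, 178) [ 0.67051616 -0.02904526  0.028     ]
(354, 177) [ 0.67086549 -0.11379109  0.028     ]
(320, 276) [ 0.44871064 -0.02888583  0.022     ]
(355, 274) [ 0.45140643 -0.10722146  0.022     ]
```

View pics/b_top.png

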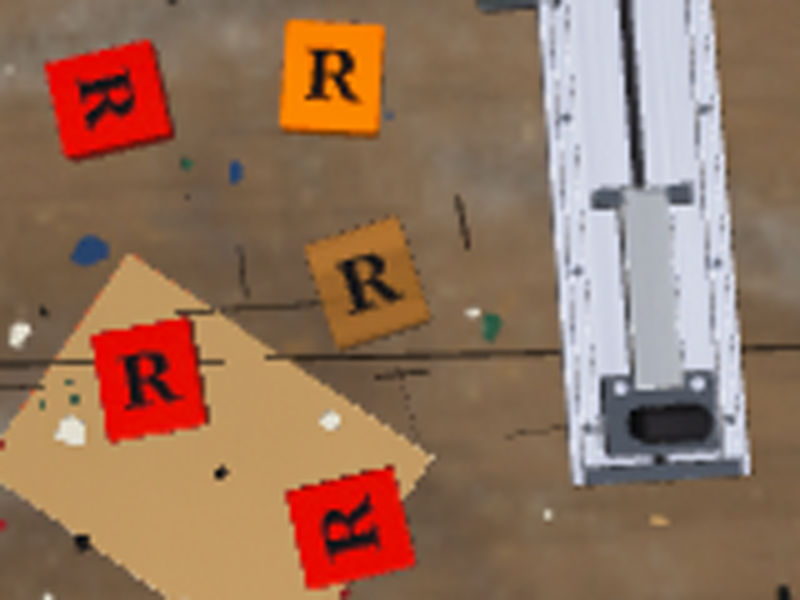

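View pics/b_sc.png

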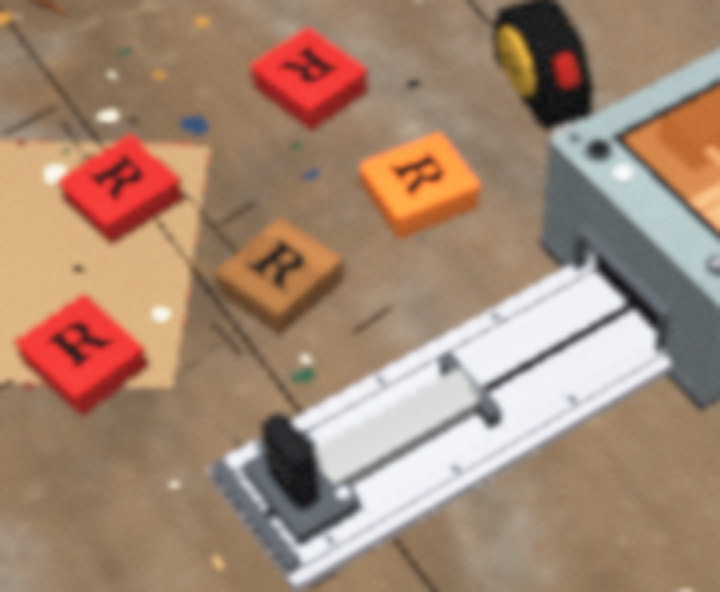

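The brown block with wood grain, top view (278.6,236.6), is the target: about (0.541, 0.063) from two cameras, agreeing within 3 mm. The slide is partly in at the rear. I'll take a wrist view for precision.

```bash
python3 - <<'E'
from h import *
print(bot.get_orientation(), bot.get_finger_gap())
o=bot.get_orientation()
o=[180*0+o[0],o[1],o[2]]
for yaw in (0,90,-90,180):
    q=R.from_euler('xyz',[0,90,0],degrees=True)
    # tool x down, tool y dir at yaw
    y=np.array([np.cos(np.radians(yaw)),np.sin(np.radians(yaw)),0]); x=np.array([0,0,-1.]); z=np.cross(x,y)
    e=R.from_matrix(np.c_[x,y,z]).as_euler('xyz',degrees=True)
    print(yaw,e,np.round(bot.inverse_kinematics([.50,0,.25],list(e)),1))
M=R.from_euler('xyz',o,degrees=True).as_matrix();print(M.round(3))
E
```

```text
[ 67.45827436  89.99835446 -95.42406684] 0.09388714920313712
0 [90. 90.  0.] [-13.   -8.6 108.1   0.   80.6 -13. ]
90 [3.50835465e-15 9.00000000e+01 0.00000000e+00] [ -13.    -8.6  108.1    0.    80.6 -103. ]
-90 [180.  90.   0.] [-13.   -8.6 108.1   0.   80.6  77. ]<sys>:0: UserWarning: Gimbal lock detected. Setting third angle to zero since it is not possible to uniquely determine all angles.
Traceback (most recent call last):
TypeError: unsupported operand type(s) for *: 'NoneType' and 'float'
```

```bash
cat >> h.py <<'E'
def ori(a):  # tool down, tool y axis at world yaw a (deg)
    return [90.-a,90.,0.]
E
python3 - <<'E'
from h import *
bot.move_to([.56,-.0,.22],ori(-90))
print(bot.get_time_s(),bot.get_ee_pos())
c=capture("wrist"); print(c["xyz"],c["attitude"],c["fx"],c["cx"],c["cy"])
import pickle; pickle.dump(c,open("w1.pkl","wb"))
cv2.imwrite("pics/c_w.png",c["frame"][:,:,::-1])
E
```

```text
3.7083 [ 0.56007471 -0.00065595  0.21994835]
[ 0.62662665 -0.00072235  0.39910428] [ 1.66776053e+02 -2.92626834e-02 -9.00272920e+01] 328.89853991490014 279.1463828064606 211.53860260335622
```

View pics/c_w.png

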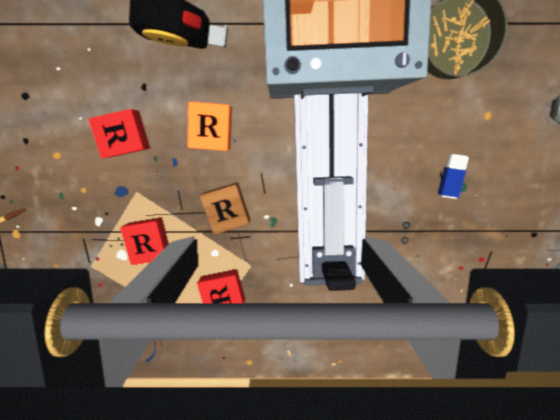

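The block is at (224,208) and the bed runs from (298..366,95) to (302..366,280). The grip is at (340,272), the nose at (333,181), and everything is clear of the gripper. Next I'll fit sub-pixel edges.

```bash
python3 - <<'E'
from h import *
import pickle; c=pickle.load(open("w1.pkl","rb")); f=c["frame"]
a=cv2.resize(f[170:250,190:270],None,fx=7,fy=7,interpolation=cv2.INTER_CUBIC)
b=cv2.resize(f[80:300,280:400],None,fx=3.6,fy=2.7,interpolation=cv2.INTER_CUBIC)
cv2.imwrite("pics/d1.png",a[:,:,::-1]);cv2.imwrite("pics/d2.png",b[:,:,::-1])
# bed: bright-white mask in rows 100..270
g=f.astype(int); m=(g.min(2)>150).astype(np.uint8)
E_=[]
for r in range(102,272,10):
    xs=np.where(m[r,285:385])[0]+285
    if len(xs): E_.append((r,xs[0],xs[-1]))
print(E_)
hsv=cv2.cvtColor(f,cv2.COLOR_RGB2HSV)
mm=((hsv[...,1]>120)&(hsv[...,2]>110)).astype(np.uint8); mm[:, :195]=0; mm[:,255:]=0; mm[:178]=0; mm[240:]=0
mm=cv2.morphologyEx(mm,cv2.MORPH_CLOSE,np.ones((9,9)))
cs,_=cv2.findContours(mm,0,1); k=max(cs,key=cv2.contourArea); r=cv2.minAreaRect(k); print(r,cv2.contourArea(k))
P=[px2w(c,*p,.024) for p in cv2.boxPoints(r)]; print(np.round(P,4)); print([np.linalg.norm(P[i]-P[i-1]) for i in range(4)],np.mean(P,0))
cv2.imwrite("pics/d3.png",cv2.resize(mm[170:250,190:270]*255,None,fx=5,fy=5))
E
```

```text
[(102, np.int64(294), np.int64(367)), (112, np.int64(295), np.int64(367)), (122, np.int64(295), np.int64(367)), (132, np.int64(295), np.int64(367)), (142, np.int64(295), np.int64(367)), (152, np.int64(296), np.int64(366)), (162, np.int64(296), np.int64(366)), (172, np.int64(296), np.int64(366)), (182, np.int64(297), np.int64(366)), (192, np.int64(297), np.int64(366)), (202, np.int64(297), np.int64(365)), (212, np.int64(298), np.int64(365)), (222, np.int64(298), np.int64(365)), (232, np.int64(298), np.int64(365)), (242, np.int64(298), np.int64(361)), (252, np.int64(299), np.int64(360)), (262, np.int64(299), np.int64(358))]
((224.1500244140625, 208.94998168945312), (43.63943099975586, 39.528465270996094), 71.56504821777344) 1573.5
[[0.5588 0.0925 0.024 ]
 [0.5733 0.0486 0.024 ]
 [0.5241 0.0338 0.024 ]
 [0.5087 0.0788 0.024 ]]
[np.float64(0.05191597203076436), np.float64(0.046184915080921526), np.float64(0.051394655412334705), np.float64(0.0475912831005335)] [0.54122896 0.0634265  0.024     ]
```

View pics/d1.png

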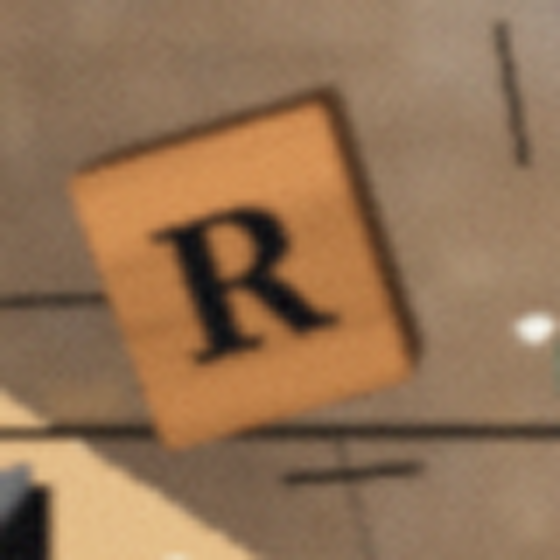

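View pics/d2.png

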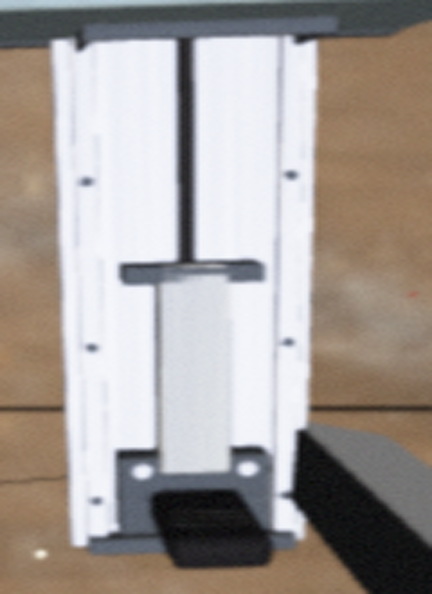

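```bash
python3 - <<'E'
from h import *
import pickle; c=pickle.load(open("w1.pkl","rb"))
def C(x,y,z,n): print(n,px2w(c,280+(x+.5)/3.6-.5,80+(y+.5)/2.7-.5,z).round(4))
C(186,50,.022,'slot front');C(186,250,.022,'slot back')
C(316,45,.022,'right edge f');C(308,390,.022,'right edge b');C(300,535,.028,'right rear')
C(52,40,.0,'L bottom f');C(72,535,.0,'L bottom rear')
C(122,263,.038,'nose L');C(264,263,.038,'noseR')
C(80,38,.067,'rim L');C(338,25,.067,'rim R top');C(338,30,.067,'rim R low')
for n,z in(('grip',.087),):
    for p in((152,492),(238,492),(180,563),(270,563)): C(*p,z,n)
C(90,550,.022,'rear');C(290,545,.022,'rear')
t=capture("top")
b=cv2.resize(t["frame"][160:285,300:370],None,fx=8,fy=4.7,interpolation=cv2.INTER_CUBIC); cv2.imwrite("pics/e.png",b[:,:,::-1]); pickle.dump(t,open("t1.pkl","wb"))
E
```

```text
slot front [ 0.6648 -0.0578  0.022 ]
slot back [ 0.5842 -0.0607  0.022 ]
right edge f [ 0.6667 -0.097   0.022 ]
right edge b [ 0.5226 -0.1031  0.022 ]
right rear [ 0.4565 -0.1028  0.028 ]
L bottom f [ 0.6711 -0.0181  0.    ]
L bottom rear [ 0.4437 -0.0277  0.    ]
nose L [ 0.5807 -0.0387  0.038 ]
noseR [ 0.5807 -0.0822  0.038 ]
rim L [ 0.6643 -0.0226  0.067 ]
rim R top [ 0.6687 -0.0909  0.067 ]
rim R low [ 0.667 -0.091  0.067]
grip [ 0.5009 -0.044   0.087 ]
grip [ 0.5009 -0.0682  0.087 ]
grip [ 0.472  -0.0529  0.087 ]
grip [ 0.472  -0.0787  0.087 ]
rear [ 0.4464 -0.0325  0.022 ]
rear [ 0.4488 -0.1013  0.022 ]
```

View pics/e.png

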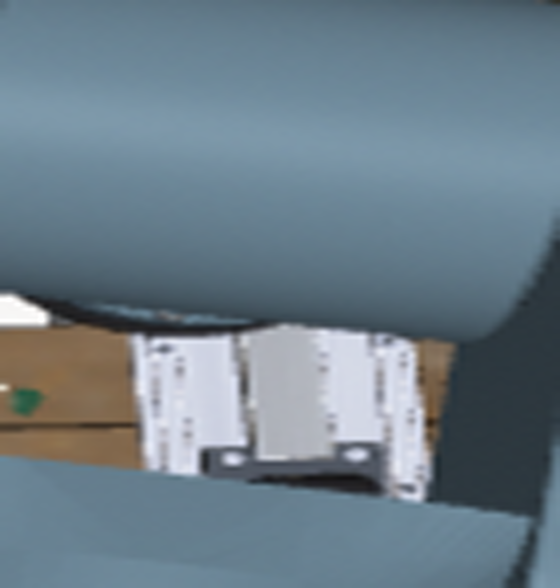

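```bash
python3 - <<'E'
from h import *
import pickle; c=pickle.load(open("w1.pkl","rb")); f=c["frame"]
b=cv2.resize(f[55:115,255:435],None,fx=4.4,fy=8,interpolation=cv2.INTER_CUBIC); cv2.imwrite("pics/f.png",b[:,:,::-1])
th=np.radians(2.4)
for x0 in (.672,.676,.680):
    y0=-.0622+(x0-.5574)*.042
    W=lambda x,y,z:(w2px(c,[x0+x*np.cos(th)-y*np.sin(th),y0+x*np.sin(th)+y*np.cos(th),z])-[254.5,54.5])*[4.4,8]
    print(x0,[W(*p).round() for p in((-.004,.067,.107),(-.004,-.067,.107),(-.014,.034,.067),(-.014,-.034,.067),(-.225,0,.022))])
E
```

```text
0.672 [array([ 54., 260.]), array([761., 202.]), array([214., 382.]), array([526., 357.]), array([ 342., 1826.])]
0.676 [array([ 53., 219.]), array([762., 161.]), array([214., 347.]), array([526., 322.]), array([ 342., 1802.])]
0.68 [array([ 52., 178.]), array([763., 120.]), array([213., 312.]), array([526., 286.]), array([ 342., 1778.])]
```

View pics/f.png

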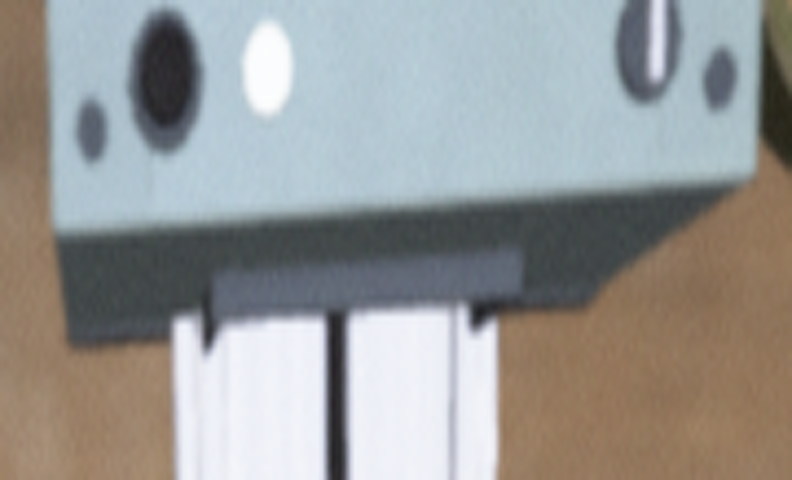

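```bash
cat >> h.py <<'E'
TH=np.radians(2.4); X0,Y0=.6742,-.0573
def eng(x,y,z): return [X0+x*np.cos(TH)-y*np.sin(TH),Y0+x*np.sin(TH)+y*np.cos(TH),z]
E
python3 - <<'E'
from h import *
o=ori(-73.5)
bot.move_to([.541,.0634,.08],o)
bot.move_linear([.541,.0634,.0105],speed=.1,guard=12)
print(bot.get_ee_pos(),bot.get_time_s())
bot.grip(.03); print(bot.get_finger_gap())
z=bot.get_ee_pos()[2]
bot.move_linear([.541,.0634,.13],speed=.15)
bot.move_to(eng(-.046,0,.13),ori(-87.6))
print(z,bot.get_ee_pos(),bot.get_finger_gap(),bot.get_time_s())
c=capture("wrist");cv2.imwrite("pics/g.png",c["frame"][:,:,::-1])
c=capture("scene");cv2.imwrite("pics/g2.png",c["frame"][:,:,::-1])
E
```

```text
[0.54174802 0.06329008 0.01119187] 5.3167
0.0445707900246918
0.01048151898264624 [ 0.62721417 -0.05863952  0.1286879 ] 0.04493170083101377 7.7333
```

View pics/g.png

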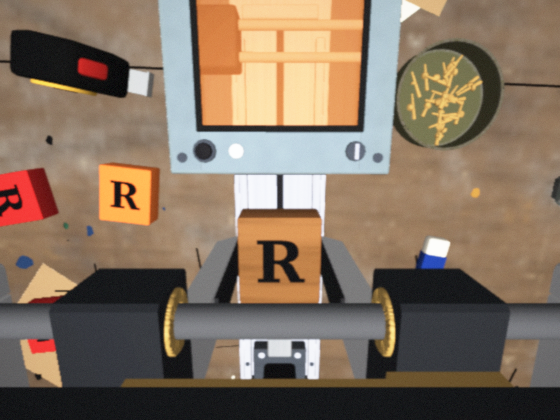

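View pics/g2.png

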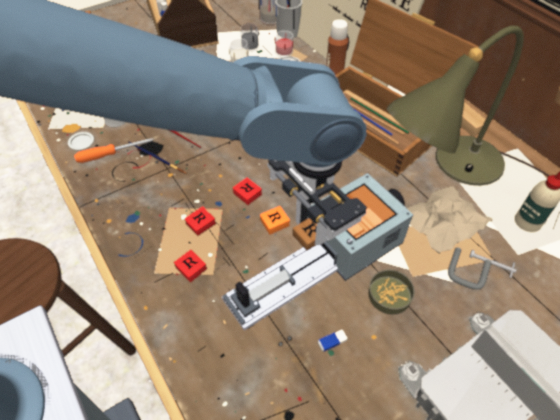

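The block is held straight and centred over the bed, at wrist view (280,258). I'll lower it and release.

```bash
python3 - <<'E'
from h import *
bot.move_linear(eng(-.046,0,.045),speed=.12)
g=bot.move_linear(eng(-.046,0,.0325),speed=.03,guard=5)
print(g,bot.get_ee_pos(),bot.get_wrist_force())
bot.grip(.075); bot.hold(.1)
bot.move_linear(eng(-.046,0,.16),speed=.25)
c=capture("wrist");cv2.imwrite("pics/i.png",c["frame"][:,:,::-1]); print(bot.get_time_s())
# block top centre estimation
f=c["frame"];hsv=cv2.cvtColor(f,cv2.COLOR_RGB2HSV)
E
```

```text
True [ 0.62805656 -0.05921468  0.03237717] [-1.22445653  0.24309426  4.13505565]
10.625
```

View pics/i.png

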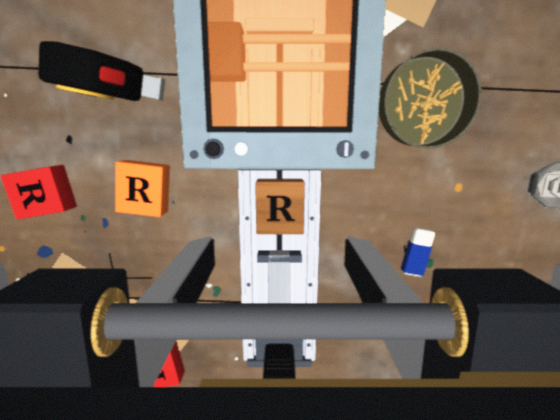

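The block lies flat and centred between the rails at (280,207). Next is the slide grip.

```bash
python3 - <<'E'
from h import *
o=ori(2.4)
bot.move_to(eng(-.199,0,.13),o); print(bot.get_ee_pos(),bot.get_time_s())
bot.grip(.06)
g=bot.move_linear(eng(-.199,0,.055),speed=.12,guard=10); print(g,bot.get_ee_pos())
bot.grip(.005); print(bot.get_finger_gap(),bot.get_time_s(),bot.get_wrist_force())
c=capture("wrist");cv2.imwrite("pics/j.png",c["frame"][:,:,::-1])
c=capture("scene");cv2.imwrite("pics/j2.png",c["frame"][:,:,::-1])
E
```

```text
[ 0.4754134  -0.06561146  0.12969703] 12.1083
False [ 0.47590248 -0.06582026  0.05555572]
0.013669151222483685 14.125 [-0.75682348 -0.04031577  1.45726379]
```

View pics/j.png

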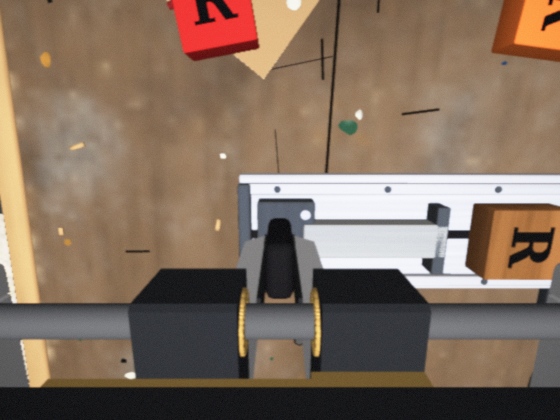

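View pics/j2.png

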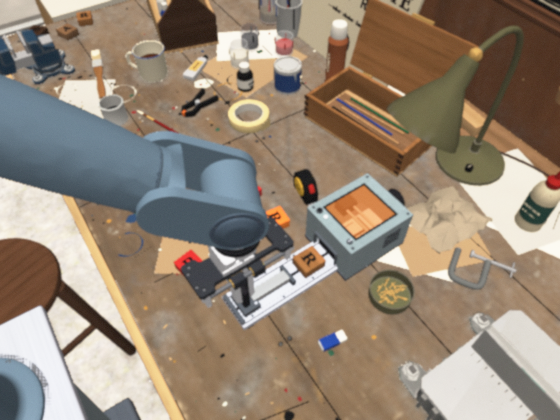

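```bash
python3 - <<'E'
from h import *
def al(): 
    p=np.array(bot.get_ee_pos()); d=p[:2]-[X0,Y0]; return (d@[np.cos(TH),np.sin(TH)]).round(4),(d@[-np.sin(TH),np.cos(TH)]).round(4)
g=bot.move_linear(eng(-.12,0,.055),speed=.06,guard=20); print(g,al(),bot.get_wrist_force(),bot.get_finger_gap())
if not g:
    g=bot.move_linear(eng(-.065,0,.055),speed=.05,guard=20); print(g,al(),bot.get_wrist_force(),bot.get_finger_gap())
if not g:
    g=bot.move_linear(eng(-.045,0,.055),speed=.02,guard=15); print(g,al(),bot.get_wrist_force(),bot.get_finger_gap())
print(bot.get_time_s())
c=capture("wrist");cv2.imwrite("pics/k.png",c["frame"][:,:,::-1])
c=capture("scene");cv2.imwrite("pics/k2.png",c["frame"][:,:,::-1])
E
```

```text
False (np.float64(-0.1196), np.float64(-0.0)) [ 0.78757604 -1.41459496  0.14685979] 0.013748532739723467
False (np.float64(-0.0646), np.float64(-0.0001)) [ 1.46399033 -2.73302401 -0.56772212] 0.013691788332544327
True (np.float64(-0.0556), np.float64(-0.0002)) [-3.53398216  0.1212012   4.42027276] 0.01371221033502567
17.5583
```

View pics/k.png

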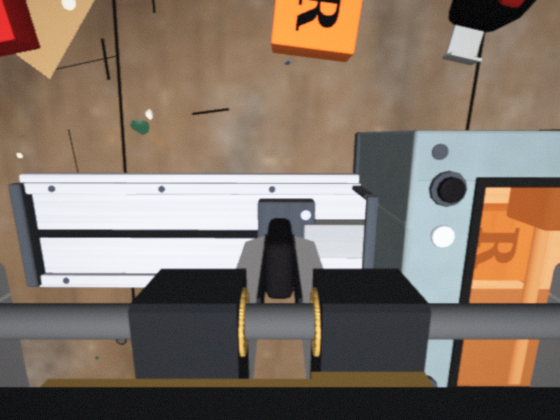

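View pics/k2.png

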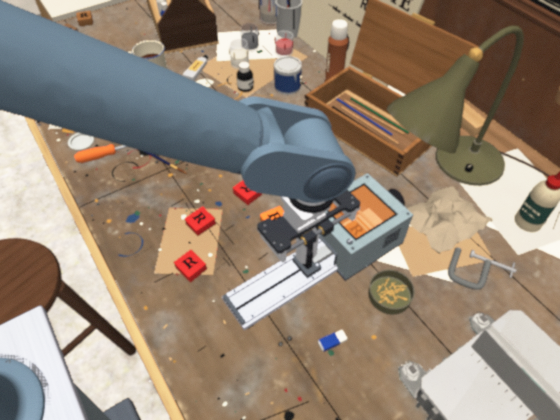

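The slide stopped at x = -55.6 mm against 55 expected, and the block shows through the window at (498,248). Now I'll draw the slide back.

```bash
python3 - <<'E'
from h import *
def al(): 
    p=np.array(bot.get_ee_pos()); d=p[:2]-[X0,Y0]; return (d@[np.cos(TH),np.sin(TH)]).round(4),(d@[-np.sin(TH),np.cos(TH)]).round(4)
g=bot.move_linear(eng(-.195,0,.055),speed=.08,guard=20); print(g,al(),bot.get_wrist_force(),bot.get_finger_gap())
if not g:
    g=bot.move_linear(eng(-.216,0,.055),speed=.02,guard=12); print(g,al(),bot.get_wrist_force(),bot.get_finger_gap())
print(bot.get_time_s())
c=capture("wrist");cv2.imwrite("pics/l.png",c["frame"][:,:,::-1])
E
```

```text
False (np.float64(-0.1951), np.float64(-0.0001)) [-1.0368824   1.5883646   5.74053807] 0.013564801755789566
True (np.float64(-0.2056), np.float64(0.0)) [0.10758297 0.34229779 0.88487149] 0.013835803627676203
20.1833
```

View pics/l.png

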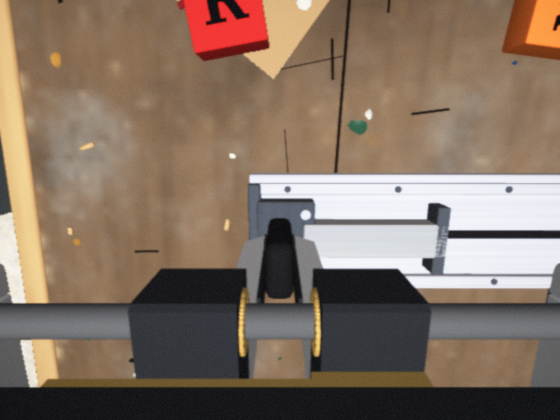

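The slide's travel was 150 mm (-205.6 to -55.6), which matches. I'll release it, rise, and look into the mouth and window.

```bash
python3 - <<'E'
from h import *
bot.grip(.04); bot.move_linear(eng(-.205,0,.15),speed=.2)
bot.move_to(eng(-.03,.0,.26),ori(-87.6)); print(bot.get_time_s(),bot.get_wrist_force())
c=capture("wrist");cv2.imwrite("pics/m.png",c["frame"][:,:,::-1])
# predicted block top centre & letter for block x=.075
for x in(.05,.075,.1): print(x,w2px(c,eng(x,0,.046)))
print('nose',w2px(c,eng(-.1,0,.038)))
c2=capture("scene");cv2.imwrite("pics/m2.png",cv2.resize(c2["frame"][170:330,200:420],None,fx=3.6,fy=3.6,interpolation=cv2.INTER_CUBIC)[:,:,::-1])
E
```

```text
22.95 [-1.14108444 -0.05529153  0.16435755]
0.05 [279.17984168 121.35476852]
0.075 [279.20025695  98.46843919]
0.1 [279.22131445  74.86214947]
nose [279.07172921 243.17620408]
```

View pics/m.png

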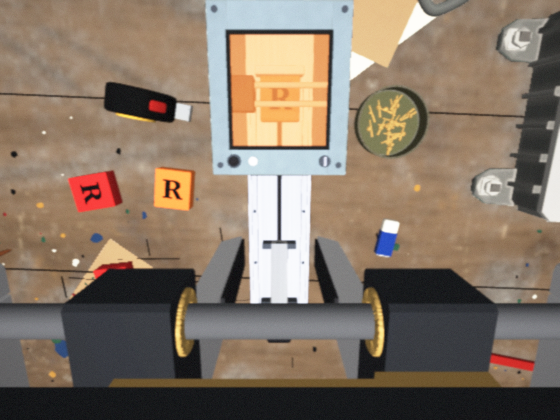

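View pics/m2.png

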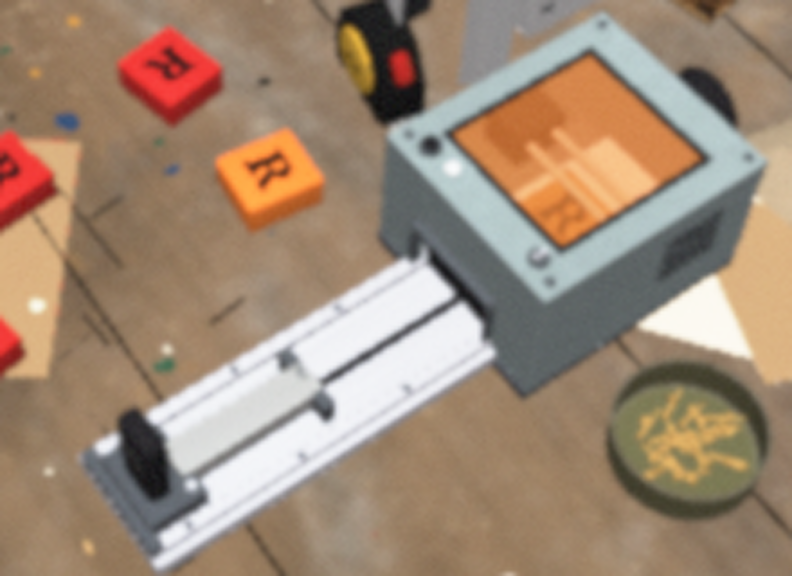

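```bash
python3 - <<'E'
from h import *
c=capture("wrist");cv2.imwrite("pics/n.png",cv2.resize(c["frame"][20:180,205:355],None,fx=3.6,fy=3.6,interpolation=cv2.INTER_CUBIC)[:,:,::-1])
E
```

```text
(no output)
```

View pics/n.png

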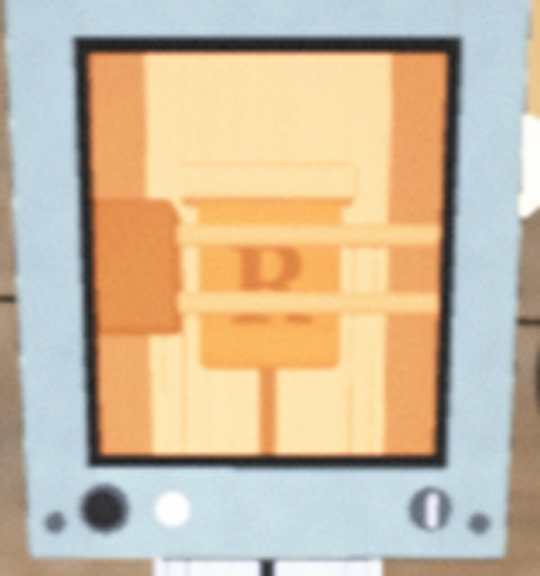

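Through the window the block lies letter up, square and centred, with its front against the stop (crop row 200). Its rear is at row 367, and only bare bed shows behind it, with no flap lying on the block.

```bash
python3 - <<'E'
from h import *
bot.sign_off(); print(bot.get_time_s())
E
```

```text
the job is handed in; nothing more can be done
the job is handed in; nothing more can be done
```

The wooden block is loaded in the engraver, the slide is drawn back, and I handed the job in at about 23 s of the 58 s allowed. No verdict was reported.

I picked out the brown block from three red ones and an orange one and laid it letter up in the bay. I then pushed the slide in by its grip until it stopped (engraver x = -55.6 mm) and drew it back to its rear end (-205.6 mm).

- **Block:** Through the window it lies letter up and centred, with its front at the stop. Its centre is at x ≈ 76 mm, against the 68 to 82 mm allowed.
- **Slide:** It moved the full 150 mm and ended against its rear stop.
- **Flap:** I could not measure its angle. The mouth looks shut, and nothing lies on the block or behind it.
- **Other things:** The tape measure, tin and eraser look unmoved in the pictures. I did not measure their positions.
- **Arm:** It finished raised and clear of everything.

No check failed. The one small disagreement was the mouth's rim, which showed about 5 mm nearer the housing than I had reckoned. That did not affect the result.

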